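Close the float case and snap its locking cap on

ROBOT

A 6-joint arm with a two-finger parallel gripper is mounted at the origin on the work surface. World frame = base frame: x ahead of the robot, y to its left, z up, the work surface at z = 0. Lengths are in mm, angles in degrees, forces in N, time in s.
With the tool pointing down it reaches from about 300 to 850 mm from the base axis. Payload 4.2 kg.
Tool frame: the origin (TCP) lies midway between the tips of the shut fingers; the grasp point (between the pads) lies 19 mm behind it; y points along the fingers, z is the direction in which the jaws open and shut, and the axes are right-handed (so a half turn about y gives the same grasp; the last joint's range is limited). The gripper opens to 91 mm and grips with 3 to 60 N. Pads are 32 mm wide; open, the fingers measure 118 mm over their backs; the gripper's body (76 mm by 178 mm) begins 60 mm behind the grasp point.
Start: joints at [69.844, 18.312, 89.639, -0, 72.044, -1.146], TCP at [187.307, 543.656, 188.376] pointing down, gripper open.
Joint ranges: [-177.97, 177.97], [-48.28, 115.42], [12.27, 149.76], [-77.06, 257.06], [2.81, 150.46], [-146.56, 146.56]. Speed limits (degrees/s): [147.25, 147.25, 180, 180, 180, 180].

INTERFACE

Orientations are given as [roll, pitch, yaw] about the fixed x, y, z axes, in that order (R = Rz(yaw) Ry(pitch) Rx(roll)).
In Python, from workcell import env gives the robot as it stands.
- The arm moves only by the shell command python3 -m handwheel 'ROWS' [FORCE]. ROWS is JSON, a list of rows, each a list of 3 entries, a list of its own where there are three numbers: the opening, from 0 (shut) to 1 (fully open), then the shift along the tool's x, y, z in mm, then the turn, a rotation vector about the tool's x, y, z in degrees. A call has exactly 10 rows; each row shifts and turns the commanded pose from where the row before left it, along the tool's axes as they then stand; what a row does not reach is not made up. A row lasts 1/12 s, in which the tool goes at most 41.7 mm and 7.16 degrees, less where a joint would pass 70% of its speed; a pose out of reach is approached as far as the arm can. A call is refused whole if a number of a shift passes 41.7 or a number of a turn 7.16, either way. A call with a gripper value outside its range is refused whole. The fingers move at their own pace and stop on an object; FORCE is the grip in N (left out, the last holds). Time passes only in rows, so rows that do not move let the fingers close, or fill a call up. It gives the time, the measured TCP pose, the force and the opening at its end, in the units of the state.
- env.state(): the state, without advancing time (a new reading comes with each control period).
- env.grab_frame(name): name is "scene" or "side" or "wrist"; returns the picture (400x640x3 uint8, red, green, blue); there is no depth.
- env.camera_info(name): a dict with "fx", "fy", "cx", "cy" (pixels), "camera_from_world" (4x4, takes a point from world to camera coordinates); the wrist camera has in their place "mount" (4x4, takes a point from camera to tool coordinates, whose origin is the TCP and whose axes are the tool frame's). Camera axes: x right, y down, z forward; pixel columns grow to the right and rows downward; lengths in mm; the calibration is good to about 2 mm. A picture is of the moment at which its call begins: read the wrist's pose just before it. camera_info takes no time and is no camera call.
- env.job_done(): hands the job in, once; it reports no verdict.
Trained networks look in the newest picture that a camera, given by its name, has taken for a name from the list of things; names that differ only in an ending like _2 or _b are one class to them, and where a whole thing is asked for, a point or a joint stands for the part that bears it (a point fixed in the world has none). Each returns a list of dicts, best first, with "p" (0 to 1); they miss things now and then, are a little off and sometimes report something else, mostly with a low value. They report only what shows in the picture. A call takes as long as a camera call. They do not tell look-alikes from the thing itself.
- env.masks_of(camera, label): "region" (400x640 bool, what is visible of it) and "location" ([column, row] in pixels, amid what is visible of it).
The state is a dict: "time_s": time; "qpos": joint angles; "qvel": joint speeds; "effort": joint torques, N m; "ee_pos": TCP position; "ee_rot": TCP orientation; "force": force on the tool from outside, world axes, zero at the start; "torque": the same for the moment, N m; "gripper_width": finger opening in mm.
Only numpy, scipy, OpenCV 4.12 (cv2) and the standard library are available. Lean on these libraries where they do the work, as an engineer would, in place of code of your own. Each camera call takes 0.05 s, during which the arm holds its last target.

TASK

Close the round blue float case: set its lid over the centre stud and press it down until it sits level and fully home on the rim, then press the orange snap cap, mouth down, onto the stud that comes up through the lid until it clicks home against the lid's collar. Keep pressing the cap down firmly after the click and finish like that, with the fingers still on the cap and pushing it down; nothing is let go at the end. Leave the tumbler, the hook sharpener, the rod tip and the bilge light with its switch as they are.

Things in the scene. Friction and masses are not known exactly. Their poses are not given: they have to be found in the camera images.
- case: Blue round plastic float case, an open tub fixed to the shelf: 100 mm outside diameter, 90 mm inside, rim 55 mm above the shelf. Origin: centre of its underside, z up. Four sprung beads inside the wall, 6 mm under the rim, resist the lid's plug: about 4 to 7 N push them aside; the lid then stays down.
- stud_tip (a point): Coned tip of the 12 mm thick steel stud on the case's axis, 100 mm above the shelf. Four sprung steel balls stand out from the stud at 89 mm height (22 mm across). The cap's lip meets them when its mouth is about 93 mm above the shelf; about 6 to 18 N (least when centred) push it over, then the resistance drops (the click).
- lid_collar (a point): Loose pale-blue lid lying right way up: plug ring 84 mm wide, 12 mm high under a disc 108 mm wide, 5 mm thick; on top a white round collar to grip, 44 mm wide, 20 mm high; a 27 mm hole for the stud runs through. Point: on the axis half-way up the collar, 27 mm above the lid's underside, z up. Lid home (disc on rim): point 70 mm, collar's top 80 mm above the shelf.
- cap_center (a point): Loose orange round snap cap standing mouth down on the shelf: 40 mm diameter, 34 mm high; bore 24 mm deep with an 18 mm wide, 5 mm high lip at the mouth. Point: on its axis half-way up, 17 mm above the mouth, z up. Home, the mouth rests on the lid's collar 80 mm above the shelf (point at 97 mm) and nothing pushes it back up.
- tumbler: Bystander: empty glass tumbler, 72 mm across the rim, 90 mm high; origin at the centre of its underside.
- sharpener: Bystander: hinged steel hook sharpener tube lying down, 112 mm long (its x axis), 16 mm thick, with a knuckle on top to 20 mm; origin at the centre of its underside.
- rod_tip: Bystander: bamboo rod tip section lying down, about 345 mm long (its x axis), 10 mm thick; origin at its underside near the middle.
- bilge_light: Bystander: white bilge light fitting fixed to the shelf, 70 by 120 (its y axis) mm, 28 mm high, with a glass lens to 54 mm and a toggle switch; origin at the centre of its underside.
- toggle (a joint): Angle of the bilge light's toggle switch, rad: 0 leaning to the robot (off), 0.8 leaning away (on). It starts off and stays so.
Things that resemble listed ones, but are neither listed nor needed, are in the scene too. Of the things that look like the part that bears cap_center, take the one that is nearest to the robot's base at the start.

How it is judged:
By the outcome, as a careful person would: the job done as asked, in the order asked, and still so for the second after the job is handed in, while the arm keeps its last pose, push and grip.
It also fails if it takes over 66 s, if anything falls off the work surface, if the arm or the gripper's body presses on something with over 40 N, if the wrist force passes 120 N, or if a joint passes its speed limit or range.

## Working session

There is one attempt and no reset: what is moved stays moved. The work goes in short steps, Python scripts to look and compute and a shell command to move; the robot and the scene stay as the last step left them, time stands still between calls to the robot, and variables do not carry over. Pictures are saved under pics/ and viewed, and the job is handed in when it is done.

```bash
ls; mkdir -p pics
cat > h.py <<'E'
import numpy as np, cv2
from workcell import env
def snap(n,f):
    im=env.grab_frame(n); cv2.imwrite('pics/'+f,im[:,:,::-1]); return im
E
python3 - <<'E'
from h import *
print(env.state())
for n in ['scene','side','wrist']:
    snap(n,n+'0.png'); i=env.camera_info(n); print(n,{k:np.round(np.array(v),3).tolist() for k,v in i.items()})
E
```

```text
pics
{'time_s': 0.0, 'qpos': array([ 6.98451419e+01,  1.83503477e+01,  8.97080523e+01, -1.49979751e-03,
        7.20416088e+01, -1.14595250e+00]), 'qvel': array([-0.06812544,  0.04436873,  0.05838661, -0.07854144, -0.04252011,
       -0.00865247]), 'effort': array([ 7.43397268e-04, -4.12468171e+01, -2.31972420e+01,  7.28366082e-02,
        4.58552514e-02, -1.50916958e-04]), 'ee_pos': array([187.10344331, 543.12121638, 187.52211608]), 'ee_rot': array([-9.01000174e+01,  5.74474147e-04, -1.90084424e+01]), 'force': array([0.57649548, 0.68867765, 0.23106626]), 'torque': array([-0.00243776,  0.04259163, -0.01640531]), 'gripper_width': 91.19157398008343}
scene {'fx': 406.997, 'fy': 406.997, 'cx': 319.013, 'cy': 197.948, 'camera_from_world': [[-0.261, 0.965, -0.014, 97.151], [0.706, 0.181, -0.685, -371.741], [-0.659, -0.188, -0.728, 1442.337], [0.0, 0.0, 0.0, 1.0]]}
side {'fx': 385.548, 'fy': 385.548, 'cx': 321.464, 'cy': 196.002, 'camera_from_world': [[0.854, -0.519, 0.018, -491.745], [-0.374, -0.639, -0.672, 323.653], [0.36, 0.567, -0.741, 778.494], [0.0, 0.0, 0.0, 1.0]]}
wrist {'fx': 359.564, 'fy': 359.564, 'cx': 326.609, 'cy': 197.396, 'mount': [[0.001, 0.96, 0.28, -80.363], [0.0, -0.28, 0.96, -196.001], [1.0, -0.0, -0.0, -1.653], [0.0, 0.0, 0.0, 1.0]]}
```

View pics/scene0.png

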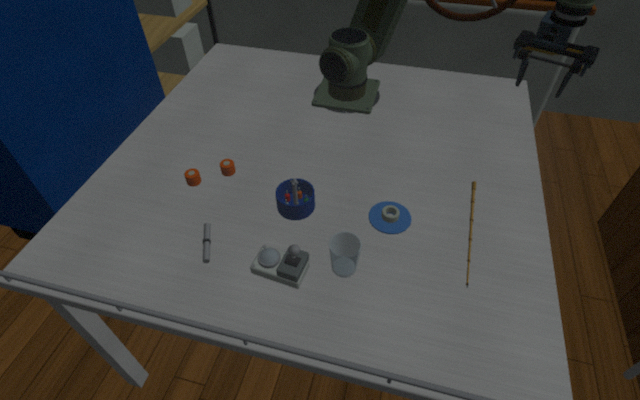

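View pics/side0.png

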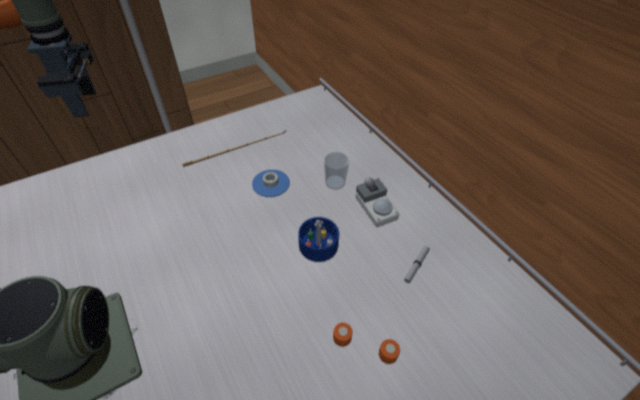

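View pics/wrist0.png

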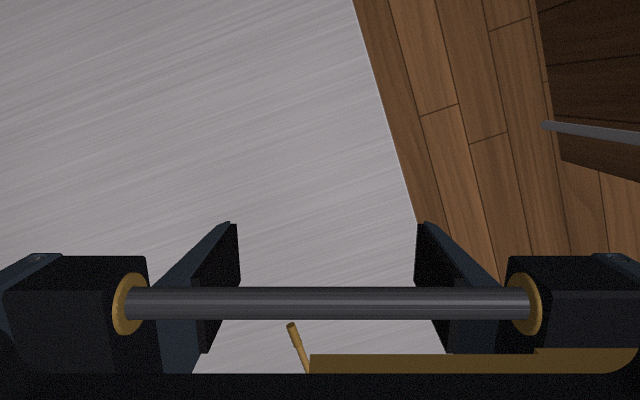

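The scene view shows two orange caps, at (193,177) and (228,167), the case with its stud at (296,198) and the lid at (390,215). It also shows the tumbler (345,255), light (281,263), sharpener (207,242) and rod (471,235). The side view shows the caps at (343,334) and (389,351).

```bash
cat >> h.py <<'E'
def cam(n):
    i=env.camera_info(n); K=np.array([[i['fx'],0,i['cx']],[0,i['fy'],i['cy']],[0,0,1]])
    return K,i
def wristT(st):
    from scipy.spatial.transform import Rotation as R
    T=np.eye(4);T[:3,:3]=R.from_euler('xyz',st['ee_rot'],degrees=True).as_matrix();T[:3,3]=st['ee_pos'];return T
def cfw(n,st=None):
    K,i=cam(n)
    if n=='wrist': return K,np.linalg.inv(wristT(st)@np.array(i['mount']))
    return K,np.array(i['camera_from_world'])
def proj(P,n,st=None):
    K,T=cfw(n,st); P=np.atleast_2d(P); c=P@T[:3,:3].T+T[:3,3]; u=c@K.T; return u[:,:2]/u[:,2:]
def ray(px,z,n,st=None):
    K,T=cfw(n,st); R=T[:3,:3]; o=-R.T@T[:3,3]; d=R.T@np.linalg.inv(K)@np.array([px[0],px[1],1.]); return o+d*(z-o[2])/d[2]
def hull(parts,xy,n,st=None):
    # parts: (radius,z) rings -> hull of the projection, centroid
    a=np.linspace(0,2*np.pi,40,endpoint=False)
    P=np.concatenate([np.c_[xy[0]+r*np.cos(a),xy[1]+r*np.sin(a),0*a+z] for r,z in parts])
    return cv2.convexHull(proj(P,n,st).astype(np.float32))
def fit(mask,parts,xy0,n,st=None):
    # match centroid of silhouette hull
    from scipy.optimize import least_squares
    ys,xs=np.nonzero(mask); h0=cv2.convexHull(np.c_[xs,ys].astype(np.float32))
    b0=np.r_[h0[:,0].min(0)-.5,h0[:,0].max(0)+.5]
    def f(xy):
        h=hull(parts,xy,n,st)[:,0]; return np.r_[h.min(0),h.max(0)]-b0
    r=least_squares(f,xy0); return r.x,np.abs(r.fun).max()
E
python3 - <<'E'
from h import *
ov={}
for n in ['scene','side']:
    im=env.grab_frame(n)
    for l,parts in [('cap_center',[(20,0),(20,34)]),('lid_collar',[(54,12),(54,17),(22,37)]),('case',[(50,0),(50,55)]),('tumbler',[(30,0),(36,90)]),('sharpener',None),('rod_tip',None),('bilge_light',None)]:
        for d in env.masks_of(n,l)[:3]:
            if d['p']<.3: continue
            loc=d['location']; p=ray(loc,20,n)
            s=f"{n} {l} p{d['p']:.2f} loc{np.round(loc)} ray {np.round(p)}"
            if parts:
                x,e=fit(d['region'],parts,p[:2],n); s+=f" fit {np.round(x,1)} err {e:.1f}"
            print(s)
print(env.state()['time_s'])
E
```

```text
scene cap_center p0.77 loc[227. 170.] ray [ 494. -235.   20.] fit [ 478.1 -241.3] err 0.2
scene cap_center p0.52 loc[191. 173.] ray [ 533. -328.   20.] fit [ 540.1 -317.9] err 0.4
scene lid_collar p0.63 loc[391. 218.] ray [557. 235.  20.] fit [547.2 232.7] err 0.4
scene lid_collar p0.30 loc[227. 170.] ray [ 493. -235.   20.] fit [ 472.7 -243.9] err 11.2
scene case p0.57 loc[294. 198.] ray [550. -20.  20.] fit [556.1 -13.6] err 0.3
scene tumbler p0.89 loc[344. 253.] ray [689. 145.  20.] fit [712.3 151.1] err 0.8
scene tumbler p0.68 loc[391. 218.] ray [555. 236.  20.] fit [579.1 229. ] err 6.5
scene rod_tip p0.68 loc[473. 199.] ray [439. 433.  20.]
scene bilge_light p0.76 loc[283. 262.] ray [751.  17.  20.]
side cap_center p0.77 loc[387. 352.] ray [ 535. -319.   20.] fit [ 541.2 -320.1] err 0.2
side cap_center p0.55 loc[343. 335.] ray [ 478. -245.   20.] fit [ 477.9 -241.5] err 0.8
side lid_collar p0.87 loc[272. 183.] ray [547. 222.  20.] fit [546.7 228.4] err 0.3
side case p0.56 loc[317. 240.] ray [554. -12.  20.] fit [555.8 -14.6] err 0.8
side tumbler p0.93 loc[333. 168.] ray [730. 188.  20.] fit [711.7 150.8] err 0.6
side sharpener p0.61 loc[412. 264.] ray [ 714. -187.   20.]
side sharpener p0.42 loc[319. 239.] ray [562. -10.  20.]
side rod_tip p0.67 loc[201. 161.] ray [406. 407.  20.]
side bilge_light p0.80 loc[378. 205.] ray [755.   6.  20.]
0.95
```

Run:
```python
import cv2
a=cv2.imread('pics/scene0.png')
c=cv2.resize(a[150:240,170:430],None,fx=3,fy=3,interpolation=cv2.INTER_CUBIC)
cv2.imwrite('pics/crop0.png',c)
```

```text
(no output)
```

View pics/crop0.png

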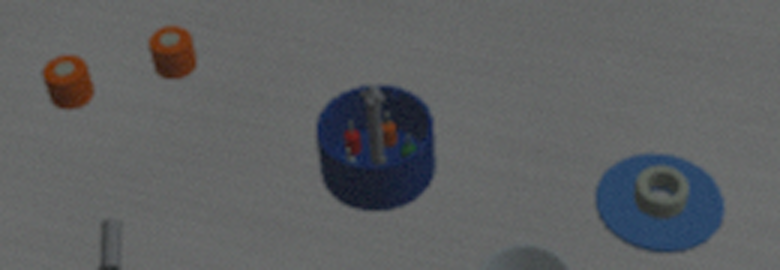

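Nearest cap to the base is scene (228,167), at (478,-241), 535 mm away. The other, at (193,177), is at (541,-319), 628 mm away, so I take the first. The crop shows both caps standing the same way up. Scene and side fits agree to about 2-4 mm: case (556,-14), lid (547,230). I'll go to the lid first.

```bash
python3 -m handwheel '[[1,[38,0,-15],[0,0,0]],[1,[38,0,-15],[0,0,0]],[1,[38,0,-15],[0,0,0]],[1,[38,0,-15],[0,0,0]],[1,[38,0,-15],[0,0,0]],[1,[38,0,-15],[0,0,0]],[1,[38,0,-15],[0,0,0]],[1,[38,0,-15],[0,0,0]],[1,[38,0,-15],[0,0,0]],[1,[38,0,-15],[0,0,0]]]' 40
```

```text
time_s: 1.78
ee_pos: [499.0, 276.5, 188.6]
ee_rot: [-90.0, -0.0, -19.0]
force: [0.8, 0.8, 0.0]
gripper_width: 91.1
```

```bash
python3 -m handwheel '[[1,[31,0,-14.5],[0,0,0]],[1,[31,0,-14.6],[0,0,0]],[1,[0,20,0],[0,0,0]],[1,[0,20,0],[0,0,0]],[1,[0,20,0],[0,0,0]],[1,[0,0,0],[0,0,0]],[1,[0,0,0],[0,0,0]],[1,[0,0,0],[0,0,0]],[1,[0,0,0],[0,0,0]],[1,[0,0,0],[0,0,0]]]'
python3 - <<'E'
from h import *
st=env.state(); print(st['ee_pos'],st['ee_rot'],st['force'])
im=snap('wrist','w1.png')
for d in env.masks_of('wrist','lid_collar')[:2]:
    print(d['p'],d['location'],fit(d['region'],[(54,12),(54,17),(22,37)],[547,230],'wrist',st) )
for r,z in [(54,17),(22,37),(13.5,37)]:
    for q in proj(np.c_[547+r*np.cos(np.linspace(0,6.28,40)),230.5+r*np.sin(np.linspace(0,6.28,40)),np.full(40,z)],'wrist',st): cv2.circle(im,tuple(int(v) for v in np.round(q)),1,(255,0,0),-1)
cv2.imwrite('pics/w1o.png',im[:,:,::-1])
E
```

```text
time_s: 2.62
ee_pos: [547.6, 230.9, 129.9]
ee_rot: [-89.9, -0.1, -19.0]
force: [0.3, 0.3, -1.1]
gripper_width: 91.1
[547.59673178 230.89700249 129.8699979 ] [-89.88965383  -0.11988638 -18.99002227] [ 0.31976244  0.28830844 -1.14531304]
0.65 [330.7, 175.2] (array([544.80149957, 230.62252182]), np.float32(0.6217041))
```

View pics/w1o.png

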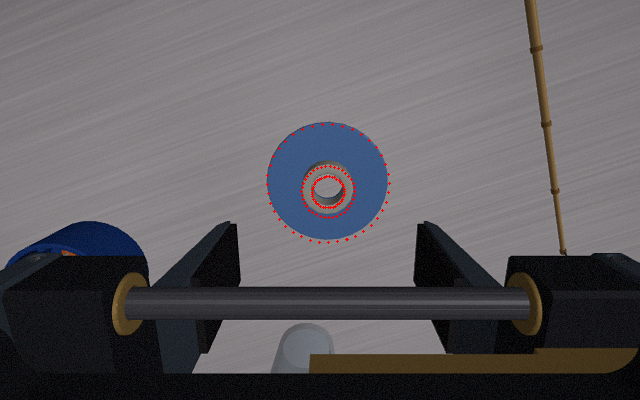

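The picture shows the lid's collar at (328,187), 4-5 px above the prediction, so the lid is about 2 mm further back in x. The way down is clear.

```bash
python3 -m handwheel '[[1,[-1.5,27,0],[0,0,0]],[1,[0,27,0],[0,0,0]],[1,[0,27,0],[0,0,0]],[1,[0,16,0],[0,0,0]],[1,[0,7,0],[0,0,0]],[1,[0,3,0],[0,0,0]],[1,[0,0,0],[0,0,0]],[1,[0,0,0],[0,0,0]],[1,[0,0,0],[0,0,0]],[1,[0,0,0],[0,0,0]]]' 40
python3 -c "
from h import *
st=env.state();print(st['ee_pos'],st['force']);snap('wrist','w2.png')"
```

```text
time_s: 3.55
ee_pos: [546.3, 231.2, 22.6]
ee_rot: [-89.9, -0.1, -19.0]
force: [0.4, 0.3, 0.3]
gripper_width: 91.1
[546.27304805 231.17755224  22.61218716] [0.42474897 0.34248923 0.31066794]
```

View pics/w2.png

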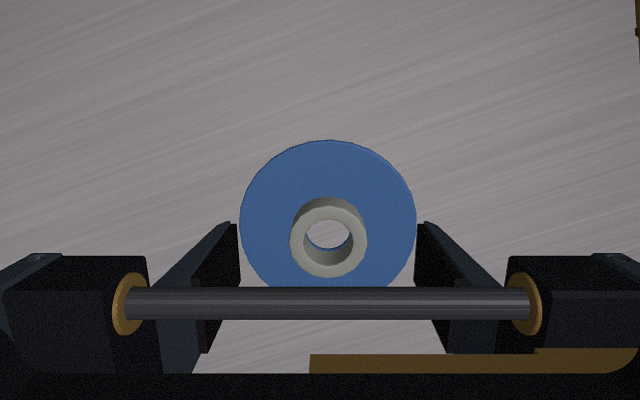

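The picture shows the collar at (328,241), centred between the fingers (237 to 416). I'll lower 1.5 mm and close.

```bash
python3 -m handwheel '[[1,[0,1.5,0],[0,0,0]],[0,[0,0,0],[0,0,0]],[0,[0,0,0],[0,0,0]],[0,[0,0,0],[0,0,0]],[0,[0,0,0],[0,0,0]],[0,[0,0,0],[0,0,0]],[0,[0,0,0],[0,0,0]],[0,[0,0,0],[0,0,0]],[0,[0,0,0],[0,0,0]],[0,[0,0,0],[0,0,0]]]' 40
python3 -c "
from h import *
st=env.state();print(st['ee_pos'],st['force'],st['gripper_width'])"
```

```text
time_s: 4.43
ee_pos: [545.4, 230.8, 19.8]
ee_rot: [-90.0, 0.0, -19.0]
force: [-0.4, -0.3, 0.1]
gripper_width: 34.2
[545.41619267 230.83308506  19.82011646] [-0.38371433 -0.28948436  0.10629447] 34.17931113479418
```

```bash
python3 -c "
from h import *
snap('wrist','w3.png');st=env.state();print(st['force'],st['gripper_width'])
a=snap('scene','s3.png');cv2.imwrite('pics/s3c.png',cv2.resize(a[120:280,300:500],None,fx=3,fy=3)[:,:,::-1])"
```

```text
[ 0.07058791  0.95337171 -0.06607336] 29.739620580246164
```

View pics/w3.png

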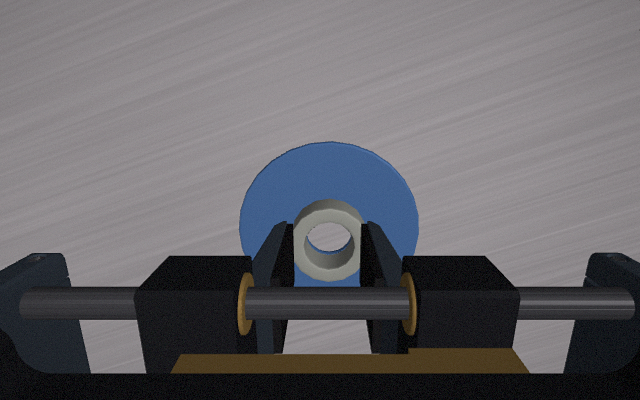

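View pics/s3c.png

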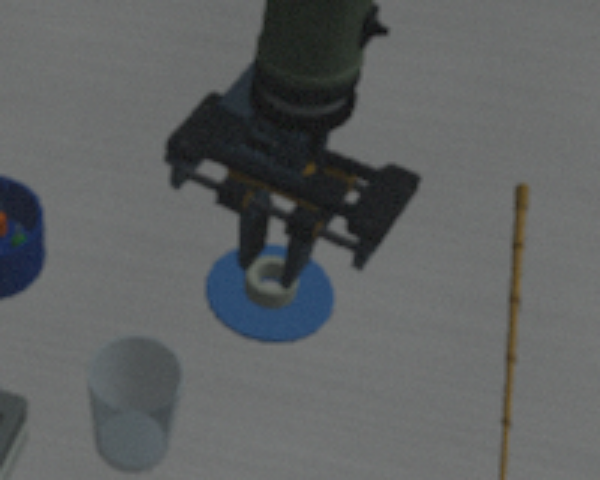

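```bash
python3 -m handwheel '[[0,[0,0,0],[0,0,0]],[0,[0,0,0],[0,0,0]],[0,[0,0,0],[0,0,0]],[0,[0,0,0],[0,0,0]],[0,[0,0,0],[0,0,0]],[0,[0,0,0],[0,0,0]],[0,[0,0,0],[0,0,0]],[0,[0,0,0],[0,0,0]],[0,[0,0,0],[0,0,0]],[0,[0,0,0],[0,0,0]]]'
python3 -c "
from h import *
snap('wrist','w4.png')"
```

```text
time_s: 5.37
ee_pos: [545.5, 230.8, 19.9]
ee_rot: [-90.0, -0.0, -19.0]
force: [-0.2, 1.0, 0.0]
gripper_width: 0.3
```

View pics/w4.png

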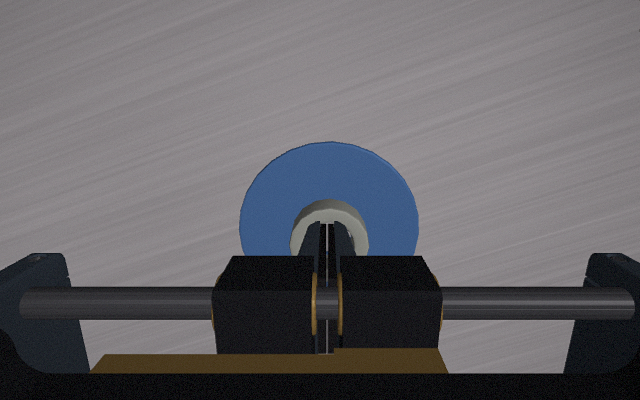

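The fingers shut completely without gripping, so their tips must be above the collar. I'll check the height by projecting the reported TCP into the fixed cameras.

Run:
```python
from h import *
st=env.state();T=st['ee_pos'];print(T)
out=[]
for n,f in [('scene','a'),('side','b')]:
    im=snap(n,'s5'+f+'.png'); 
    u=proj(np.array([T,T+[0,0,79]]),n); print(n,u)
    c=proj([547,230,27],n)[0].astype(int)
    s=5; x0,y0=c[0]-38,c[1]-60
    cr=cv2.resize(im[y0:y0+90,x0:x0+76],None,fx=s,fy=s,interpolation=cv2.INTER_CUBIC)
    for q,col in zip(u,[(255,0,0),(0,255,0)]): cv2.circle(cr,tuple(int(v) for v in ((q-[x0,y0]+.5)*s)),3,col,-1)
    for r,z in [(54,17),(22,37)]:
        a=np.linspace(0,6.28,40)
        for q in proj(np.c_[547+r*np.cos(a),230.5+r*np.sin(a),0*a+z],n): cv2.circle(cr,tuple(int(v) for v in ((q-[x0,y0]+.5)*s)),1,(255,255,0),-1)
    out.append(cr)
o=np.hstack(out); o=np.clip(o.astype(float)*1.8,0,255).astype(np.uint8); cv2.imwrite('pics/s5.png',o[:,:,::-1])
```

```text
[545.42291908 230.84329165  19.84017784]
scene [[389.48961756 214.36105959]
 [393.2315324  192.57330296]]
side [[270.1499039  181.37573996]
 [267.77932496 160.73816801]]
```

View pics/s5.png

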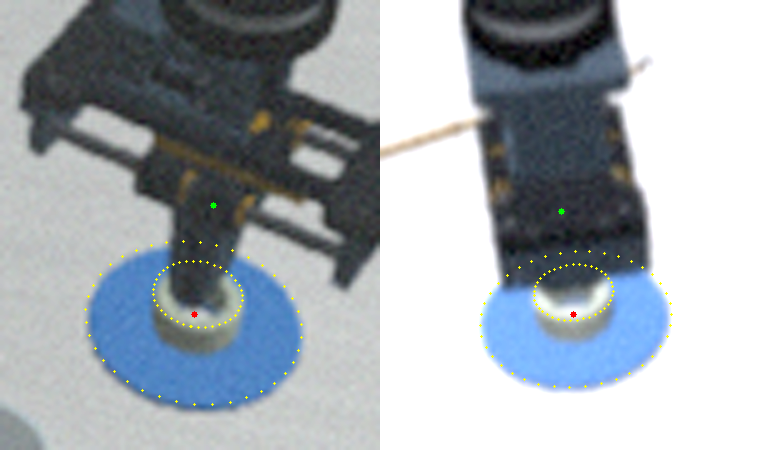

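Run:
```python
from h import *
st=env.state();M=wristT(st)
out=[]
for n,f in [('scene','a'),('side','b')]:
    im=cv2.imread('pics/s5'+f+'.png')
    c=proj([547,230,27],n)[0].astype(int); s=10; x0,y0=c[0]-19,c[1]-30
    cr=cv2.resize(im[y0:y0+48,x0:x0+38],None,fx=s,fy=s,interpolation=cv2.INTER_CUBIC)
    cr=np.clip(cr.astype(float)*(2.2 if n=='scene' else 1.5),0,255).astype(np.uint8)
    for h,col in [(0,(0,0,255)),(10,(0,200,255)),(20,(0,255,0)),(28,(255,255,0))]:
        P=[(M@[sx*16,-h,sz*13.5,1])[:3] for sx,sz in [(1,1),(1,-1),(-1,-1),(-1,1)]]
        q=((proj(np.array(P),n)-[x0,y0]+.5)*s).astype(np.int32)
        cv2.polylines(cr,[q],True,col,1)
    out.append(cr)
cv2.imwrite('pics/s6.png',np.hstack(out))
```

```text
(no output)
```

View pics/s6.png

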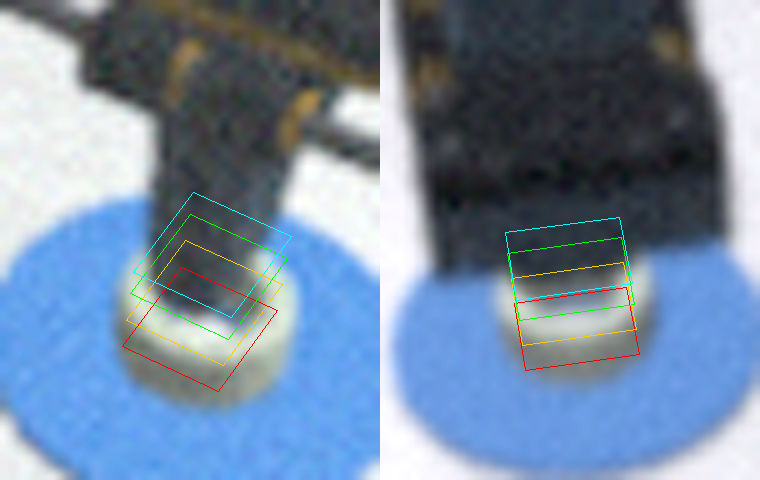

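The overlay shows the real fingertips sitting about 20-25 mm behind the reported TCP (tips near z≈43). The wrist view gives the same: a 91 mm gap over 179 px puts the pad tips at tool y≈-24. I'll use that offset, reopen, and go down slowly while watching the force.

```bash
python3 -m handwheel '[[0.85,[0,0,0],[0,0,0]],[0.85,[0,0,0],[0,0,0]],[0.85,[0,0,0],[0,0,0]],[0.85,[0,0,0],[0,0,0]],[0.85,[0,0,0],[0,0,0]],[0.85,[0,0,0],[0,0,0]],[0.85,[0,0,0],[0,0,0]],[0.85,[0,0,0],[0,0,0]],[0.85,[0,0,0],[0,0,0]],[0.85,[0,0,0],[0,0,0]]]'
python3 -m handwheel '[[0.85,[0,3,0],[0,0,0]],[0.85,[0,3,0],[0,0,0]],[0.85,[0,3,0],[0,0,0]],[0.85,[0,2,0],[0,0,0]],[0.85,[0,2,0],[0,0,0]],[0.85,[0,2,0],[0,0,0]],[0.85,[0,1,0],[0,0,0]],[0.85,[0,1,0],[0,0,0]],[0.85,[0,0,0],[0,0,0]],[0.85,[0,0,0],[0,0,0]]]'
python3 -c "
from h import *
st=env.state();print(st['ee_pos'],st['force'],st['gripper_width']);snap('wrist','w5.png')"
```

```text
time_s: 6.35
ee_pos: [545.4, 230.8, 19.8]
ee_rot: [-90.0, 0.0, -19.0]
force: [0.8, -0.2, 0.4]
gripper_width: 64.0
time_s: 7.18
ee_pos: [545.5, 230.9, 2.9]
ee_rot: [-90.0, -0.0, -19.0]
force: [-0.3, 0.9, -0.3]
gripper_width: 77.2
[545.49269328 230.86943942   2.88673657] [-0.31576688  0.89745066 -0.25128983] 77.19438154646038
```

View pics/w5.png

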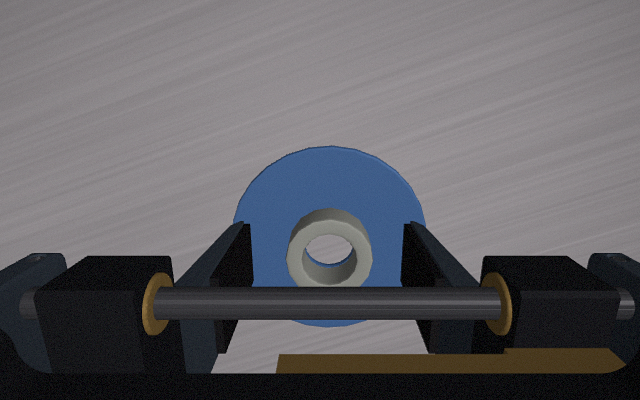

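Now z=2.9 with no contact, well below where the disc would have stopped tips at the reported TCP, so the offset holds. The collar is centred at (330,255). I'll go 5 mm lower and close.

```bash
python3 -m handwheel '[[0.8,[0,2,0],[0,0,0]],[0.8,[0,1,0],[0,0,0]],[0.8,[0,1,0],[0,0,0]],[0.8,[0,1,0],[0,0,0]],[0.0,[0,0,0],[0,0,0]],[0,[0,0,0],[0,0,0]],[0,[0,0,0],[0,0,0]],[0,[0,0,0],[0,0,0]],[0,[0,0,0],[0,0,0]],[0,[0,0,0],[0,0,0]]]' 40
python3 -m handwheel '[[0,[0,0,0],[0,0,0]],[0,[0,0,0],[0,0,0]],[0,[0,0,0],[0,0,0]],[0,[0,0,0],[0,0,0]],[0,[0,-5,0],[0,0,0]],[0,[0,-10,0],[0,0,0]],[0,[0,-20,0],[0,0,0]],[0,[0,-35,0],[0,0,0]],[0,[0,-35,0],[0,0,0]],[0,[0,0,0],[0,0,0]]]' 40
python3 -c "
from h import *
st=env.state();print(st['ee_pos'],st['force'],st['gripper_width']);snap('wrist','w6.png')"
```

```text
time_s: 8.07
ee_pos: [545.5, 230.9, -2.1]
ee_rot: [-90.0, -0.0, -19.0]
force: [-0.4, 0.1, -0.1]
gripper_width: 42.9
time_s: 8.9
ee_pos: [550.0, 232.7, 111.0]
ee_rot: [-89.4, -0.6, -19.0]
force: [0.6, 1.2, 0.5]
gripper_width: 43.1
[550.00122941 232.66481749 110.99806275] [0.56101309 1.182478   0.54067819] 43.055336960528095
```

View pics/w6.png

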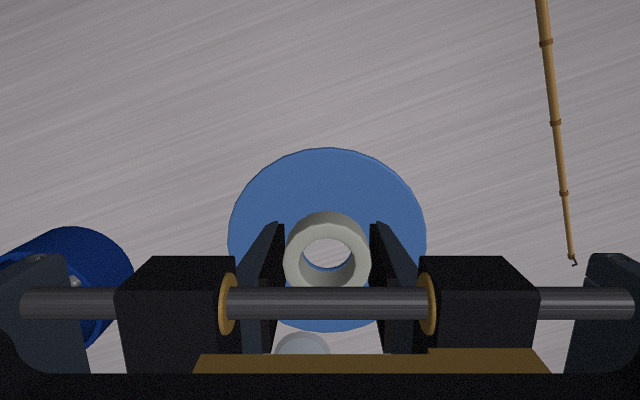

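The lid is held (width 43 mm) and lifted, and the disc looks level in view. Next I move so the case shows ahead of the lid in the wrist view.

```bash
python3 -m handwheel '[[0,[10,-10,-12],[0,0,0]],[0,[20,-10,-24],[0,0,0]],[0,[25,-10,-28],[0,0,0]],[0,[30,-5,-34],[0,0,0]],[0,[30,0,-34],[0,0,0]],[0,[30,0,-34],[0,0,0]],[0,[25,0,-28],[0,0,0]],[0,[20,0,-22],[0,0,0]],[0,[10,0,-12],[0,0,0]],[0,[0,0,0],[0,0,0]]]'
python3 -m handwheel '[[0,[0,0,0],[0,0,0]],[0,[0,0,0],[0,0,0]],[0,[0,0,0],[0,0,0]],[0,[0,0,0],[0,0,0]],[0,[0,0,0],[0,0,0]],[0,[0,0,0],[0,0,0]],[0,[0,0,0],[0,0,0]],[0,[0,0,0],[0,0,0]],[0,[0,0,0],[0,0,0]],[0,[0,0,0],[0,0,0]]]'
python3 - <<'E'
from h import *
st=env.state(); print(st['ee_pos'],st['ee_rot'],st['force'])
im=snap('wrist','w7.png')
for d in env.masks_of('wrist','case')[:2]:
    print(d['p'],d['location'],fit(d['region'],[(50,0),(50,55)],[556,-14],'wrist',st))
for r,z in [(50,55),(45,55),(6,94),(50,0)]:
    a=np.linspace(0,6.28,40)
    for q in proj(np.c_[556+r*np.cos(a),-14+r*np.sin(a),0*a+z],'wrist',st): cv2.circle(im,tuple(int(v) for v in np.round(q)),1,(255,0,0),-1)
cv2.imwrite('pics/w7o.png',im[:,:,::-1])
E
```

```text
time_s: 9.78
ee_pos: [656.2, -42.7, 136.2]
ee_rot: [-90.1, 0.1, -19.2]
force: [0.4, -0.2, -0.3]
gripper_width: 43.3
time_s: 10.62
ee_pos: [656.0, -39.4, 137.4]
ee_rot: [-90.0, -0.0, -19.0]
force: [0.4, -0.0, -0.1]
gripper_width: 42.8
[655.97275285 -39.43647643 137.40248925] [-8.99934200e+01 -8.34175994e-04 -1.90088931e+01] [ 0.41100587 -0.02948925 -0.13380786]
0.77 [315.3, 60.4] (array([561.57862366, -16.90134346]), np.float32(8.553345))
```

View pics/w7o.png

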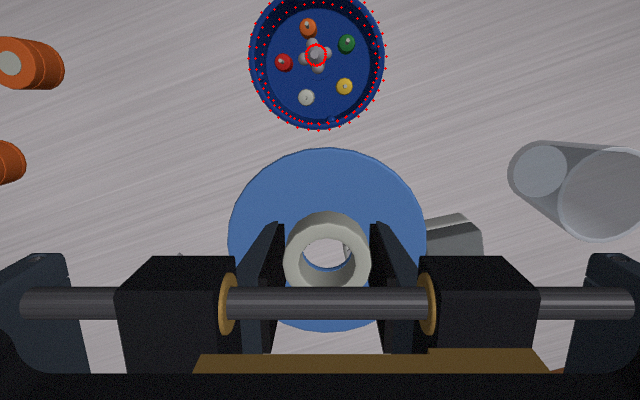

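Run:
```python
from h import *
from scipy.optimize import least_squares
st=env.state(); im=snap('wrist','w8.png')
def bl(n,sat=80):
    hsv=cv2.cvtColor(im,cv2.COLOR_RGB2HSV); return ((hsv[...,0]>95)&(hsv[...,0]<130)&(hsv[...,1]>sat)).astype(np.uint8)
m=bl(0); cc=cv2.connectedComponentsWithStats(m)
big=sorted(range(1,cc[0]),key=lambda i:-cc[2][i,4])[:2]
print([cc[2][i].tolist() for i in big])
for d in env.masks_of('wrist','case')[:1]:
    ys,xs=np.nonzero(d['region']); print('netcase',xs.min(),xs.max(),ys.min(),ys.max())
def bounds(i):
    x,y,w,h,_=cc[2][i]; return x-.0,x+w,y,y+h
case=[i for i in big if cc[2][i,1]<50][0]; lid=[i for i in big if i!=case][0]
l,r,t,b=bounds(case)
def f(xy):
    h=hull([(50,0),(50,55)],xy,'wrist',st)[:,0]+.5; return [h[:,0].min()-l,h[:,0].max()-r,h[:,1].max()-b]
s=least_squares(f,[556,-14]); print('case',s.x,s.fun)
C=s.x
l,r,t,b=bounds(lid); z=st['ee_pos'][2]+2.1
def f(xy):
    h=hull([(54,z+12),(54,z+17)],xy,'wrist',st)[:,0]+.5; return [h[:,0].min()-l,h[:,0].max()-r,h[:,1].min()-t]
s=least_squares(f,st['ee_pos'][:2]); print('lid',s.x,s.fun, 'rel world',s.x-st['ee_pos'][:2])
R=wristT(st)[:3,:3]
d=np.r_[s.x-st['ee_pos'][:2],0]; print('lid in tool',R.T@d)
d=np.r_[C-s.x,0]; print('needed tool move',R.T@d,'world',d)
```

```text
[[227, 147, 200, 121, 12904], [248, 0, 137, 130, 12607]]
netcase 248 384 0 129
case [555.20252708 -14.        ] [ 0.47070312  1.35583496 -0.6157074 ]
lid [655.30875519 -39.50024645] [ 1.76199341  4.06942749 -1.08973694] rel world [-0.64177625  0.        ]
lid in tool [-6.06753492e-01  2.42938609e-05 -2.09109919e-01]
needed tool move [-1.02952014e+02  6.71945972e-03 -8.50894946e+00] world [-100.10622811   25.50024645    0.        ]
```

```bash
cat >> h.py <<'E'
from scipy.optimize import least_squares
def ringpts(parts,xy):
    a=np.linspace(0,2*np.pi,240,endpoint=False)
    return np.concatenate([np.c_[xy[0]+r*np.cos(a),xy[1]+r*np.sin(a),0*a+z] for r,z in parts])
def fitb(b,parts,xy0,n,st=None,use=(0,1,2,3)):
    # b = left,right,top,bottom in pixel coords (edges, centre-of-pixel convention)
    def f(xy):
        p=proj(ringpts(parts,xy),n,st); v=np.array([p[:,0].min(),p[:,0].max(),p[:,1].min(),p[:,1].max()])-b
        return v[list(use)]
    s=least_squares(f,xy0,diff_step=1e-4,x_scale=1.0); return s.x,s.fun
def mb(m):
    ys,xs=np.nonzero(m); return np.array([xs.min()-.5,xs.max()+.5,ys.min()-.5,ys.max()+.5])
def blue(im,region=None):
    hsv=cv2.cvtColor(im,cv2.COLOR_RGB2HSV); return ((hsv[...,0]>95)&(hsv[...,0]<130)&(hsv[...,1]>80))
E
python3 - <<'E'
from h import *
st=env.state(); im=cv2.imread('pics/w8.png')[:,:,::-1]
m=blue(np.ascontiguousarray(im)); 
c,e=fitb(np.array([247.5,384.5,0,129.5]),[(50,0),(50,55)],[556.,-14.],'wrist',st,(0,1,3)); print('case',c,e)
z=st['ee_pos'][2]+2.1
l,e=fitb(np.array([226.5,426.5,146.5,0]),[(54,z+12),(54,z+17)],[655.,-39.],'wrist',st,(0,1,2)); print('lid',l,e)
R=wristT(st)[:3,:3]
print('lid in tool',R.T@np.r_[l-st['ee_pos'][:2],0],'move',R.T@np.r_[c-l,0])
for n in ['scene','side']:
    im=env.grab_frame(n)
    for lab,parts in [('case',[(50,0),(50,55)]),('lid_collar',[(54,z+12),(54,z+17),(22,z+37)]),('cap_center',[(20,0),(20,34)])]:
        for d in env.masks_of(n,lab)[:2]:
            print(n,lab,d['p'],d['location'],*fitb(mb(d['region']),parts,ray(d['location'],30,n)[:2],n))
print(env.state()['time_s'])
E
```

```text
case [555.48426694 -14.7508204 ] [-0.5209933   0.52145831  0.05854522]
lid [655.42226611 -41.19672949] [-1.25142916  1.25306906  0.18839904]
lid in tool [ 4.61122571e-02 -1.45628884e-04 -1.75816118e+00] move [-1.03101068e+02  5.26179740e-03 -7.56039154e+00]
scene case 0.68 [300.6, 204.1] [556.53107431 -10.72307237] [-2.28814734  2.37332553 -1.45639445  1.08371718]
scene lid_collar 0.83 [263.8, 194.4] [661.12831403 -37.86506697] [-0.57173901  0.57163282 -3.00475007  2.48900422]
scene cap_center 0.63 [190.9, 174.9] [ 540.05029751 -317.90151264] [-0.27132582  0.27810487 -0.39909799  0.36878407]
scene cap_center 0.62 [228.4, 166.4] [ 478.05215476 -241.27148745] [-0.13732224  0.14044877 -0.16554703  0.15224199]
side case 0.68 [315.9, 238.1] [556.6859584  -13.08149173] [-0.21790956  0.22044829 -0.64047409  0.54572061]
side case 0.34 [331.8, 168.5] [726.00412082 169.82190248] [-5.30085377  5.11966584 -0.09587358 -0.35160296]
side lid_collar 0.7 [356.7, 201.6] [652.10706533 -43.17145871] [ 0.06209712 -0.05836755 -1.57755167  1.34342185]
side cap_center 0.94 [387.4, 350.8] [ 539.6857264  -320.33782802] [ 0.31405154 -0.30251899 -0.6662973   0.64695851]
side cap_center 0.89 [342.9, 336.1] [ 478.25051872 -242.93427262] [-0.11286465  0.10973074 -0.28983325  0.27249039]
11.2167
```

```bash
python3 -m handwheel '[[0,[-10,0,-1],[0,0,0]],[0,[-20,0,-1],[0,0,0]],[0,[-20,0,-2],[0,0,0]],[0,[-20,0,-1],[0,0,0]],[0,[-20,0,-2],[0,0,0]],[0,[-10,0,-1],[0,0,0]],[0,[-3.5,0,-0.2],[0,0,0]],[0,[0,0,0],[0,0,0]],[0,[0,0,0],[0,0,0]],[0,[0,0,0],[0,0,0]]]'
cat > look.py <<'E'
import sys
from h import *
tag=sys.argv[1]; st=env.state(); print(st['time_s'],st['ee_pos'],st['ee_rot'],st['force'],st['gripper_width'])
ims=[]
wi=snap('wrist',tag+'w.png')
for n in ['scene','side']:
    im=snap(n,tag+n+'.png'); c=proj([555.5,-14,70],n)[0].astype(int); s=6
    cr=cv2.resize(im[c[1]-40:c[1]+40,c[0]-33:c[0]+33],None,fx=s,fy=s,interpolation=cv2.INTER_CUBIC)
    ims.append(np.clip(cr*1.8,0,255).astype(np.uint8))
cv2.imwrite('pics/'+tag+'c.png',np.hstack(ims)[:,:,::-1])
E
python3 look.py a1
```

```text
time_s: 12.05
ee_pos: [556.6, -13.7, 137.5]
ee_rot: [-90.0, -0.1, -19.0]
force: [-0.0, 1.2, -0.6]
gripper_width: 43.2
12.05 [556.64337557 -13.72994506 137.46257264] [-8.99813163e+01 -6.42070713e-02 -1.90189808e+01] [-0.02663843  1.20353429 -0.5541351 ] 43.16211546637937
```

View pics/a1w.png

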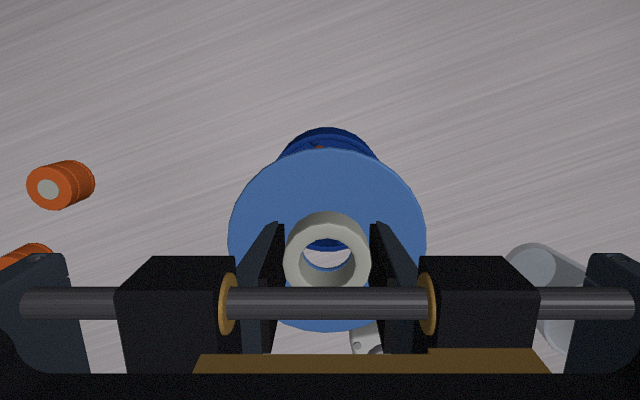

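View pics/a1c.png

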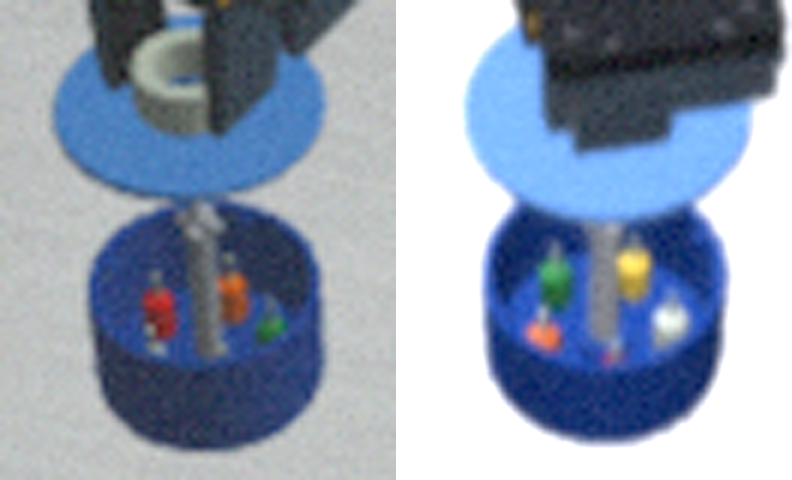

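```bash
cat > rel.py <<'E'
from h import *
st=env.state(); z=st['ee_pos'][2]+2.1; R=wristT(st)[:3,:3]; print(st['ee_pos'])
for n in ['scene','side']:
    im=env.grab_frame(n)
    r={}
    for lab,parts in [('case',[(50,0),(50,55)]),('lid_collar',[(54,z+12),(54,z+17)])]:
        d=env.masks_of(n,lab)
        if d:
            d=d[0]; m=d['region']; b=mb(m)
            x,e=fitb(b,parts,[555.,-14.],n,use=(0,1,3)); r[lab]=x; print(n,lab,d['p'],np.round(x,1),np.round(e,2))
    if len(r)==2: print('  move tool',np.round(R.T@np.r_[r['case']-r['lid_collar'],0],1))
E
python3 rel.py
```

```text
[556.14554286 -13.66026129 137.17938872]
scene case 0.79 [556.8 -13.4] [-0.34  0.35 -0.03]
scene lid_collar 0.69 [555.1 -13.6] [ 0.19 -0.19  0.02]
  move tool [1.6 0.  0.8]
side case 0.78 [555.9 -14.3] [ 0.76 -0.76  0.06]
side lid_collar 0.94 [557.  -14.7] [ 0.13 -0.14  0.01]
  move tool [-1.1 -0.  -0. ]
```

Scene and side fits put the lid over the case within about 1 mm, so I'll lower it over the stud.

```bash
python3 -m handwheel '[[0,[0.2,10,0.4],[0,0,0]],[0,[0,12,0],[0,0,0]],[0,[0,12,0],[0,0,0]],[0,[0,10,0],[0,0,0]],[0,[0,10,0],[0,0,0]],[0,[0,8,0],[0,0,0]],[0,[0,6,0],[0,0,0]],[0,[0,4,0],[0,0,0]],[0,[0,2,0],[0,0,0]],[0,[0,0,0],[0,0,0]]]'
python3 look.py a2;python3 rel.py
```

```text
time_s: 13.33
ee_pos: [555.7, -13.1, 63.1]
ee_rot: [-90.0, 0.0, -19.0]
force: [0.6, 0.4, -0.3]
gripper_width: 43.0
13.3333 [555.72344658 -13.14388417  63.14009769] [-8.99996523e+01  1.71961121e-02 -1.90098095e+01] [ 0.61928796  0.37629106 -0.34972623] 43.00294250758235
[556.18059494 -13.19910369  63.87747338]
scene case 0.67 [557.3 -14.7] [ 0.14 -0.15  0.01]
scene lid_collar 0.93 [558.8 -13.2] [-0.16  0.16 -0.02]
  move tool [-1.  -0.  -1.9]
side case 0.68 [556.1 -14.1] [-0.24  0.24 -0.02]
side lid_collar 0.65 [555.6 -14.3] [-0.42  0.42 -0.04]
  move tool [0.4 0.  0.3]
```

View pics/a2c.png

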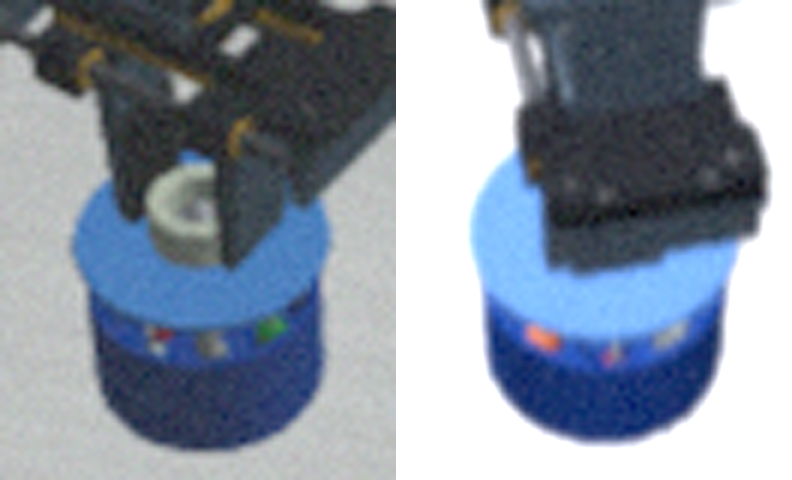

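View pics/a2w.png

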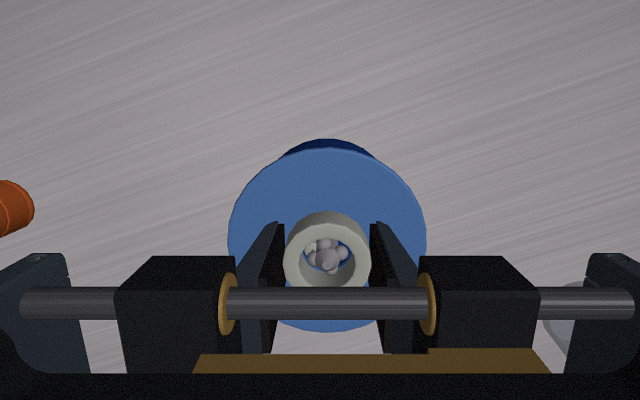

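The stud tip at (327,262) is centred in the hole, centre about (327,260). I'll continue down in small rows.

```bash
python3 -m handwheel '[[0,[0,3,0],[0,0,0]],[0,[0,3,0],[0,0,0]],[0,[0,3,0],[0,0,0]],[0,[0,2,0],[0,0,0]],[0,[0,2,0],[0,0,0]],[0,[0,1,0],[0,0,0]],[0,[0,1,0],[0,0,0]],[0,[0,1,0],[0,0,0]],[0,[0,1,0],[0,0,0]],[0,[0,0,0],[0,0,0]]]' 50
python3 -c "
from h import *
st=env.state();print(st['ee_pos'],st['force'],st['torque'])"
```

```text
time_s: 14.62
ee_pos: [556.6, -13.2, 47.2]
ee_rot: [-90.0, -0.1, -19.0]
force: [-0.8, -0.4, 3.7]
gripper_width: 42.4
[556.6265324  -13.20025443  47.2470538 ] [-0.75115639 -0.35134662  3.73480937] [-0.05992932 -0.05841591  0.00451298]
```

```bash
python3 -m handwheel '[[0,[0,1,0],[0,0,0]],[0,[0,1,0],[0,0,0]],[0,[0,1,0],[0,0,0]],[0,[0,1,0],[0,0,0]],[0,[0,1,0],[0,0,0]],[0,[0,1,0],[0,0,0]],[0,[0,1,0],[0,0,0]],[0,[0,0,0],[0,0,0]],[0,[0,0,0],[0,0,0]],[0,[0,0,0],[0,0,0]]]'
python3 look.py a3
```

```text
time_s: 15.45
ee_pos: [556.2, -13.2, 40.9]
ee_rot: [-90.0, -0.1, -19.0]
force: [-2.3, 0.3, 11.6]
gripper_width: 42.6
15.45 [556.15125975 -13.15447487  40.87796805] [-8.99740679e+01 -7.17740772e-02 -1.90089842e+01] [-2.33891057  0.31286426 11.60958162] 42.64096412509428
```

View pics/a3c.png

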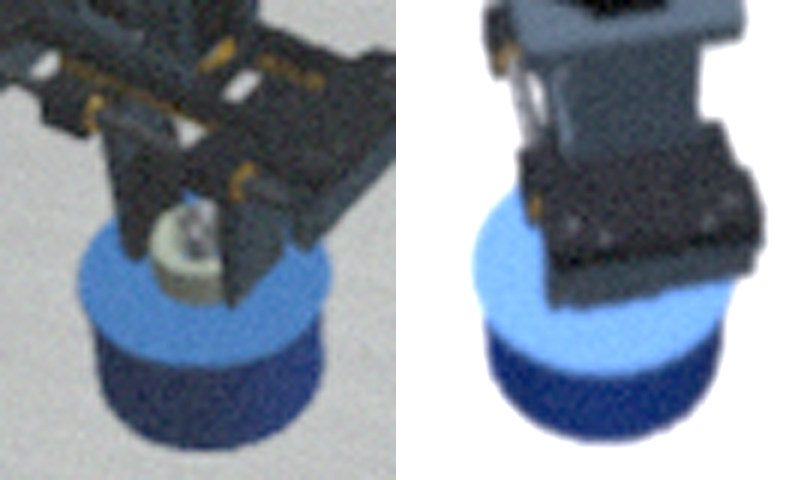

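z=40.9 is the expected home height (41), with 11.6 N. One more firm push to confirm it has bottomed.

```bash
python3 -m handwheel '[[0,[0,1,0],[0,0,0]],[0,[0,1,0],[0,0,0]],[0,[0,0,0],[0,0,0]],[0,[0,0,0],[0,0,0]],[0,[0,0,0],[0,0,0]],[0,[0,0,0],[0,0,0]],[0,[0,0,0],[0,0,0]],[0,[0,0,0],[0,0,0]],[0,[0,0,0],[0,0,0]],[0,[0,0,0],[0,0,0]]]'
python3 -c "
from h import *
print(env.state()['torque'])"
```

```text
time_s: 16.43
ee_pos: [556.2, -13.2, 40.8]
ee_rot: [-90.0, -0.1, -19.0]
force: [-5.8, 0.2, 23.4]
gripper_width: 43.0
[-0.02282565  1.06439833 -0.04698564]
```

Bottomed: +12 N for no more travel. Next I unload, open, and rise.

```bash
python3 -m handwheel '[[0,[0,-1,0],[0,0,0]],[0,[0,-1,0],[0,0,0]],[0,[0,-1,0],[0,0,0]],[0.7,[0,0,0],[0,0,0]],[0.7,[0,0,0],[0,0,0]],[0.7,[0,0,0],[0,0,0]],[0.7,[0,0,0],[0,0,0]],[0.7,[0,0,0],[0,0,0]],[0.7,[0,0,0],[0,0,0]],[0.7,[0,0,0],[0,0,0]]]'
python3 -m handwheel '[[0.7,[0,-5,0],[0,0,0]],[0.7,[0,-15,0],[0,0,0]],[0.8,[0,-30,0],[0,0,0]],[0.8,[0,-30,0],[0,0,0]],[0.8,[0,-15,0],[0,0,0]],[0.8,[0,0,0],[0,0,0]],[0.8,[0,0,0],[0,0,0]],[0.8,[0,0,0],[0,0,0]],[0.8,[0,0,0],[0,0,0]],[0.8,[0,0,0],[0,0,0]]]'
python3 look.py a4
```

```text
time_s: 17.27
ee_pos: [555.6, -13.2, 40.2]
ee_rot: [-90.0, 0.0, -19.0]
force: [-0.0, 0.3, -0.0]
gripper_width: 63.7
time_s: 18.1
ee_pos: [554.9, -13.1, 134.0]
ee_rot: [-90.0, 0.2, -19.0]
force: [-0.4, 0.4, -0.2]
gripper_width: 73.0
18.1 [554.86247383 -13.12106865 133.96831876] [-90.0411503    0.15919929 -19.010369  ] [-0.38299693  0.41617104 -0.18124517] 72.98759619647952
```

View pics/a4c.png

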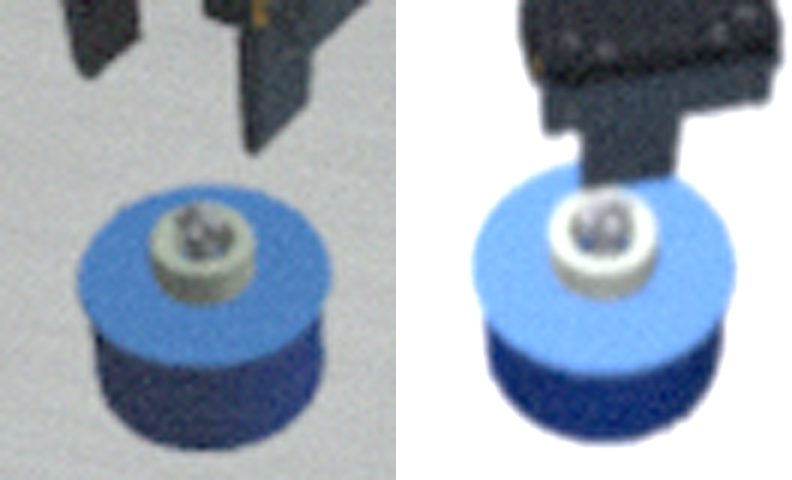

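View pics/a4w.png

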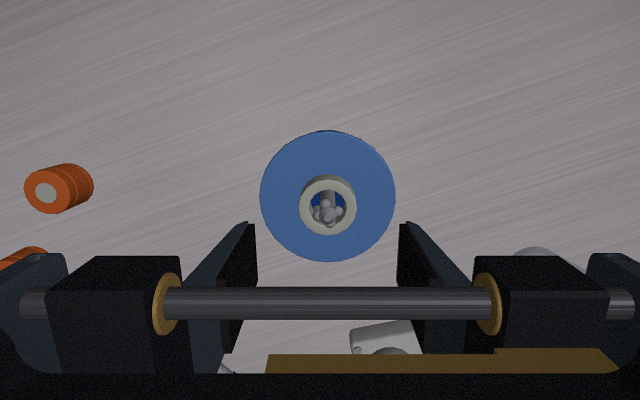

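The lid is level, with the rim hidden all round and the stud standing up through the collar at (325,213) in the wrist view. Next, the cap nearest the base.

```bash
python3 -m handwheel '[[0.8,[0,0,-20],[0,0,0]],[0.8,[0,0,-35],[0,0,0]],[0.8,[0,0,-38],[0,0,0]],[0.8,[0,0,-38],[0,0,0]],[0.8,[0,10,-38],[0,0,0]],[0.8,[0,15,-35],[0,0,0]],[0.8,[0,15,-25],[0,0,0]],[0.8,[0.4,15,-12],[0,0,0]],[0.8,[0,15,0],[0,0,0]],[0.8,[0,0,0],[0,0,0]]]'
python3 - <<'E'
from h import *
st=env.state(); print(st['ee_pos'],st['ee_rot'],st['force'])
im=snap('wrist','c1.png')
for d in env.masks_of('wrist','cap_center')[:2]:
    print(d['p'],d['location'],*fitb(mb(d['region']),[(20,0),(20,34)],[478.,-241.],'wrist',st))
for q in proj(ringpts([(20,34),(20,0)],[477.3,-241.3]),'wrist',st): cv2.circle(im,tuple(int(v) for v in np.round(q)),0,(0,0,255),-1)
cv2.imwrite('pics/c1o.png',im[:,:,::-1])
E
```

```text
time_s: 19.08
ee_pos: [475.1, -241.0, 62.4]
ee_rot: [-89.9, 0.4, -19.1]
force: [0.0, -0.0, -0.9]
gripper_width: 72.7
[ 475.11472714 -240.95328434   62.42291468] [-89.93307687   0.36520376 -19.12565735] [ 0.01824651 -0.04715101 -0.90800453]
0.71 [258.9, 336.8] [ 539.66387713 -317.90902381] [-4.97151572  5.60868237 -1.52392606  1.77487245]
0.66 [326.6, 216.7] [ 477.28047013 -242.49301439] [-0.63271359  0.63334322 -0.97816283  0.98191488]
```

View pics/c1o.png

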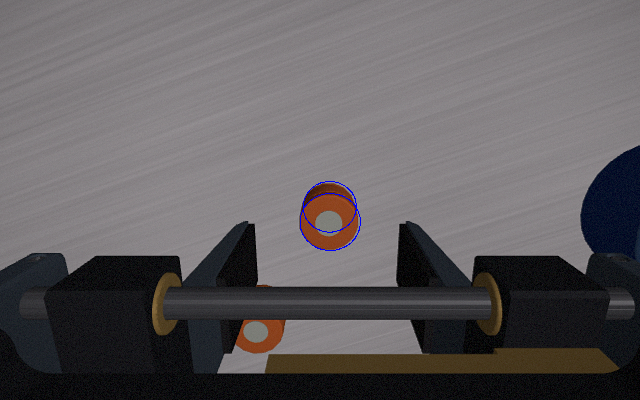

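The chosen cap is centred between the fingers at (329,217), matching the prediction. The other cap, at (260,320), is 84 mm off to the side and clear.

```bash
python3 -m handwheel '[[0.8,[0,10,0],[0,0,0]],[0.8,[0,15,0],[0,0,0]],[0.8,[0,15,0],[0,0,0]],[0.8,[0,12,0],[0,0,0]],[0.8,[0,10,0],[0,0,0]],[0.8,[0,7,0],[0,0,0]],[0.8,[0,4,0],[0,0,0]],[0.8,[0,2,0],[0,0,0]],[0.8,[0,1,0],[0,0,0]],[0.8,[0,0,0],[0,0,0]]]' 60
python3 -c "
from h import *
st=env.state();print(st['ee_pos'],st['force'],st['gripper_width']);snap('wrist','c2.png')"
```

```text
time_s: 20.02
ee_pos: [478.0, -241.3, -10.3]
ee_rot: [-90.0, -0.0, -19.0]
force: [-1.3, 0.5, -0.0]
gripper_width: 73.2
[ 477.97293395 -241.26562357  -10.34819892] [-1.34858208  0.45805351 -0.03296581] 73.2365304382274
```

View pics/c2.png

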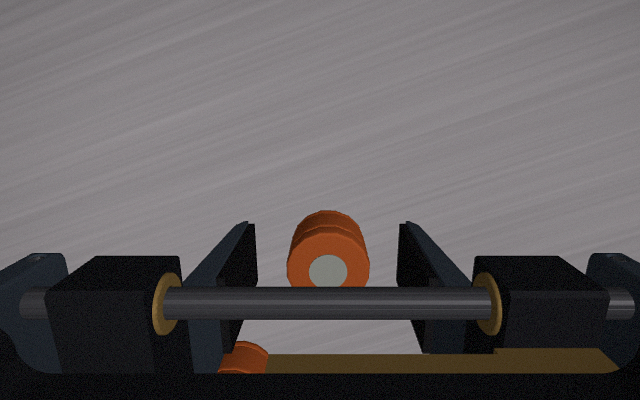

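```bash
python3 -m handwheel '[[0.8,[0,2,0],[0,0,0]],[0.8,[0,1,0],[0,0,0]],[0.8,[0,0,0],[0,0,0]],[0,[0,0,0],[0,0,0]],[0,[0,0,0],[0,0,0]],[0,[0,0,0],[0,0,0]],[0,[0,0,0],[0,0,0]],[0,[0,0,0],[0,0,0]],[0,[0,0,0],[0,0,0]],[0,[0,0,0],[0,0,0]]]' 60
python3 -m handwheel '[[0,[0,0,0],[0,0,0]],[0,[0,0,0],[0,0,0]],[0,[0,0,0],[0,0,0]],[0,[0,0,0],[0,0,0]],[0,[0,0,0],[0,0,0]],[0,[0,0,0],[0,0,0]],[0,[0,0,0],[0,0,0]],[0,[0,0,0],[0,0,0]],[0,[0,0,0],[0,0,0]],[0,[0,0,0],[0,0,0]]]' 60
python3 -c "
from h import *
st=env.state();print(st['ee_pos'],st['force'],st['gripper_width']);snap('wrist','c3.png')"
```

```text
time_s: 20.9
ee_pos: [477.7, -241.2, -13.6]
ee_rot: [-90.0, -0.0, -19.0]
force: [-0.6, 0.0, -0.0]
gripper_width: 38.7
time_s: 21.73
ee_pos: [477.7, -241.2, -13.6]
ee_rot: [-90.0, -0.0, -19.0]
force: [-0.5, -0.1, 0.8]
gripper_width: 39.0
[ 477.65391916 -241.15947277  -13.58722373] [-0.52994513 -0.06996392  0.79447713] 38.961827487423584
```

View pics/c3.png

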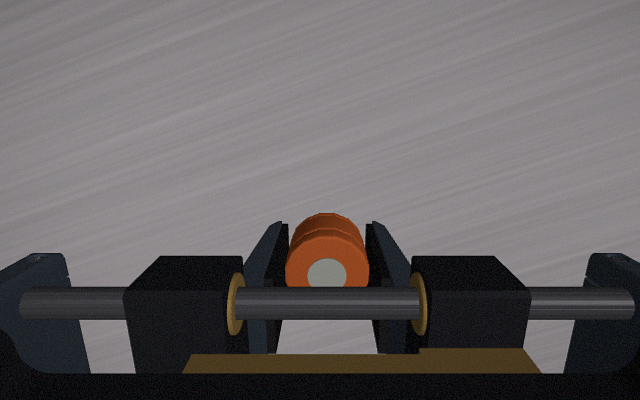

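```bash
python3 - <<'E'
from h import *
st=env.state(); im=env.grab_frame('wrist'); R=wristT(st)[:3,:3]
hsv=cv2.cvtColor(im,cv2.COLOR_RGB2HSV); m=(hsv[...,0]<14)&(hsv[...,1]>120); m[288:]=0; m[:,:270]=0;m[:,390:]=0
b=mb(m);print(b)
x,e=fitb(b,[(20,0),(20,34)],[478.,-241.],'wrist',st,(0,1,2)); print('orange',x,e,R.T@np.r_[x-st['ee_pos'][:2],0])
w=(hsv[...,1]<60)&(hsv[...,2]>120); w[:250]=0; w[288:]=0; w[:,:306]=0; w[:,349:]=0
ys,xs=np.nonzero(w); print('white',xs.min(),xs.max(),ys.min(),ys.max(), 'ctr col',(xs.min()+xs.max())/2)
d=env.masks_of('wrist','cap_center')
for q in d[:1]: print(q['p'],q['location'])
E
python3 -m handwheel '[[0,[0,-5,0],[0,0,0]],[0,[0,-10,0],[0,0,0]],[0,[0,-25,0],[0,0,0]],[0,[0,-35,0],[0,0,0]],[0,[0,-35,0],[0,0,0]],[0,[0,-25,0],[0,0,0]],[0,[0,-10,0],[0,0,0]],[0,[0,0,0],[0,0,0]],[0,[0,0,0],[0,0,0]],[0,[0,0,0],[0,0,0]]]'
```

```text
[271.5 386.5 212.5 286.5]
orange [ 478.12439628 -241.93370319] [ 13.93816159 -13.93387806  -1.16296894] [ 6.92086759e-01 -4.30935917e-05 -6.05691474e-01]
white 308 345 259 285 ctr col 326.5
0.68 [325.0, 255.0]
time_s: 22.72
ee_pos: [476.4, -240.5, 129.7]
ee_rot: [-90.0, 0.2, -19.0]
force: [-0.8, 0.1, -0.1]
gripper_width: 38.9
```

```bash
python3 -m handwheel '[[0,[4,0,15],[0,0,0]],[0,[10,0,31],[0,0,0]],[0,[12,0,36],[0,0,0]],[0,[12,0,36],[0,0,0]],[0,[12,0,36],[0,0,0]],[0,[12,0,36],[0,0,0]],[0,[12,0,31],[0,0,0]],[0,[6,0,20],[0,0,0]],[0,[0,0,0],[0,0,0]],[0,[0,0,0],[0,0,0]]]'
python3 -m handwheel '[[0,[0,0,0],[0,0,0]],[0,[0,0,0],[0,0,0]],[0,[0,0,0],[0,0,0]],[0,[0,0,0],[0,0,0]],[0,[0,0,0],[0,0,0]],[0,[0,0,0],[0,0,0]],[0,[0,0,0],[0,0,0]],[0,[0,0,0],[0,0,0]],[0,[0,0,0],[0,0,0]],[0,[0,0,0],[0,0,0]]]'
python3 - <<'E'
from h import *
st=env.state(); im=snap('wrist','d1.png'); R=wristT(st)[:3,:3]; p0=st['ee_pos']; print(p0)
x,e=fitb(np.array([285.5,369.5,212.5,0]),[(20,p0[2]+13.6),(20,p0[2]+47.6)],p0[:2],'wrist',st,(0,1,2)); print('cap',e,R.T@np.r_[x-p0[:2],0])
for z,r in [(80,22),(80,13.5),(100,3),(60,54)]:
    for q in proj(ringpts([(r,z)],[555.6,-13.2]),'wrist',st)[::6]: cv2.circle(im,tuple(int(v) for v in np.round(q)),0,(255,0,0),-1)
cv2.imwrite('pics/d1o.png',im[:,:,::-1])
cv2.imwrite('pics/d1z.png',cv2.resize(cv2.imread('pics/d1.png')[50:300,220:440],None,fx=2.4,fy=2.4,interpolation=cv2.INTER_CUBIC))
E
```

```text
time_s: 23.55
ee_pos: [630.8, -38.4, 128.8]
ee_rot: [-90.1, 0.3, -18.9]
force: [-0.8, -0.7, -0.9]
gripper_width: 38.9
time_s: 24.38
ee_pos: [631.8, -39.3, 131.4]
ee_rot: [-90.0, -0.0, -19.0]
force: [0.4, 0.2, -0.1]
gripper_width: 38.9
[631.77046513 -39.32508481 131.41919507]
cap [-1.50636712  1.50591709  0.12561938] [ 1.42344085e+00 -1.48734023e-04 -1.29528071e+00]
```

View pics/d1o.png

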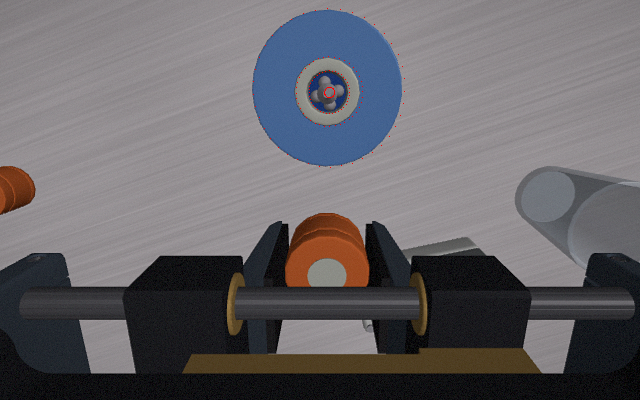

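View pics/d1z.png

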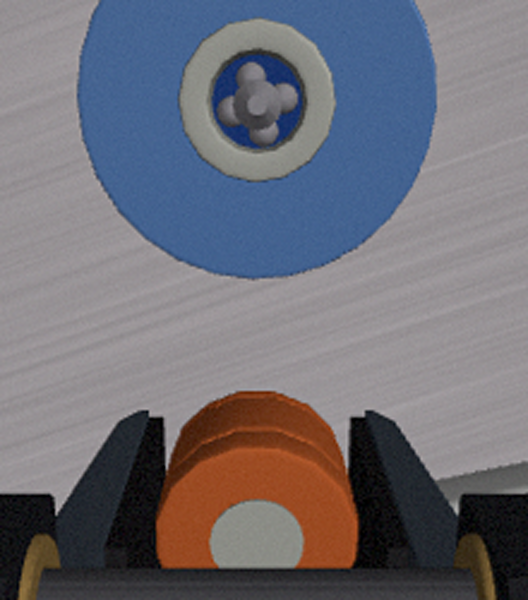

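Run:
```python
from h import *
st=env.state(); R=wristT(st)[:3,:3]; p0=st['ee_pos']; print(p0)
s=ray([327.6,92.5],100,'wrist',st); print('stud',s, R.T@(s-p0))
print('balls',ray([327.3,92.6],92,'wrist',st))
w=ray([326.7,0],100,'wrist',st)
c=ray([326.7,272.5],p0[2]+47.6,'wrist',st); print('cap top white ctr in tool',R.T@(c-p0))
c=ray([327,92],80,'wrist',st); print('collar',c)
print('move', R.T@(s-p0)-np.array([1.42,0,-1.3]))
```

```text
[631.78845219 -39.32215275 131.40250666]
stud [555.55318115 -14.18537778 100.        ] [-80.26638995  31.40025204  -1.05936205]
balls [555.55914455 -14.36415304  92.        ]
cap top white ctr in tool [ -1.17005194 -47.60014544  -1.65658318]
collar [555.15029882 -14.40899398  80.        ]
move [-81.68638995  31.40025204   0.24063795]
```

```bash
python3 -m handwheel '[[0,[-8,0,0.2],[0,0,0]],[0,[-15,0,0],[0,0,0]],[0,[-16,0,0],[0,0,0]],[0,[-16,0,0],[0,0,0]],[0,[-14,0,0],[0,0,0]],[0,[-8,0,0],[0,0,0]],[0,[-4.4,0,0],[0,0,0]],[0,[0,0,0],[0,0,0]],[0,[0,0,0],[0,0,0]],[0,[0,0,0],[0,0,0]]]'
python3 -m handwheel '[[0,[0,8,0],[0,0,0]],[0,[0,8,0],[0,0,0]],[0,[0,6,0],[0,0,0]],[0,[0,4,0],[0,0,0]],[0,[0,2,0],[0,0,0]],[0,[0,0,0],[0,0,0]],[0,[0,0,0],[0,0,0]],[0,[0,0,0],[0,0,0]],[0,[0,0,0],[0,0,0]],[0,[0,0,0],[0,0,0]]]'
python3 look.py d2
```

```text
time_s: 25.27
ee_pos: [555.6, -12.8, 131.5]
ee_rot: [-90.0, -0.0, -19.0]
force: [0.5, -0.5, -0.4]
gripper_width: 38.9
time_s: 26.1
ee_pos: [555.1, -12.7, 103.7]
ee_rot: [-90.0, -0.0, -19.0]
force: [1.1, 0.2, -1.0]
gripper_width: 38.9
26.1 [555.09264769 -12.66056305 103.72531671] [-8.99855334e+01 -3.85801511e-02 -1.90076190e+01] [ 1.09132184  0.15544088 -1.03385455] 38.893094367606444
```

View pics/d2c.png

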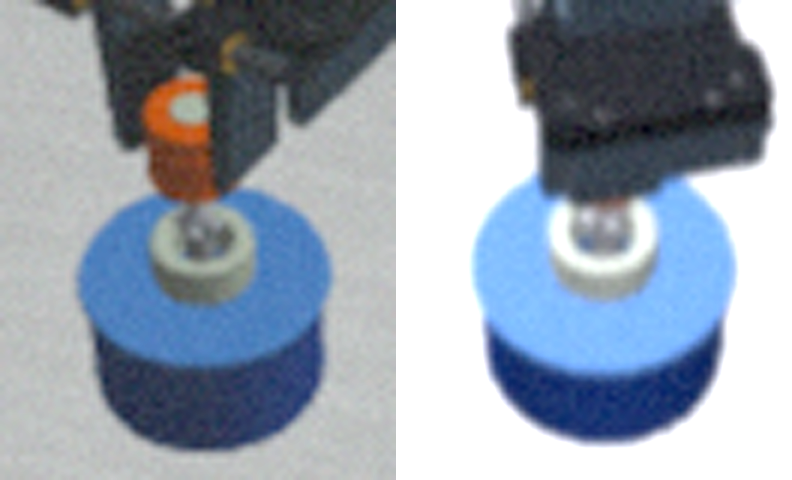

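View pics/d2w.png

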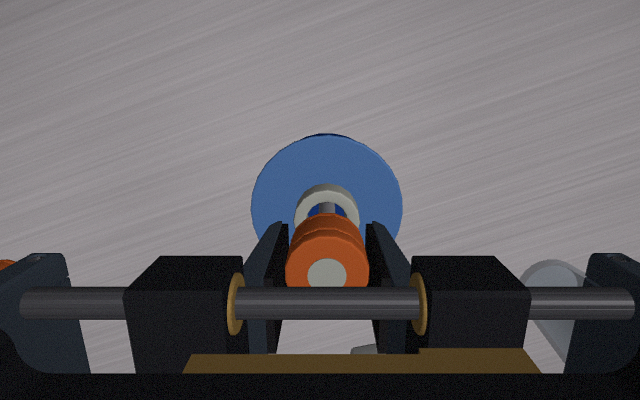

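Run:
```python
from h import *
st=env.state(); p0=st['ee_pos']; print(p0); o=[]
for n in ['scene','side']:
    im=cv2.imread('pics/d2'+n+'.png'); c=proj([555.5,-14,100],n)[0].astype(int); s=10
    x0,y0=c[0]-20,c[1]-28
    cr=cv2.resize(im[y0:y0+52,x0:x0+40],None,fx=s,fy=s,interpolation=cv2.INTER_CUBIC); cr=np.clip(cr*1.8,0,255).astype(np.uint8)
    z=p0[2]+13.6
    for (r,zz),col in [((20,z),(0,0,255)),((20,z+34),(0,0,255)),((22,80),(0,255,0)),((54,60),(0,255,0))]:
        for q in proj(ringpts([(r,zz)],[555.6,-13.2]),n)[::3]: cv2.circle(cr,tuple(int(v) for v in (q-[x0,y0]+.5)*s),1,col,-1)
    o.append(cr)
cv2.imwrite('pics/d3.png',np.hstack(o))
```

```text
[554.96055269 -12.63969752 103.59047015]
```

View pics/d3.png

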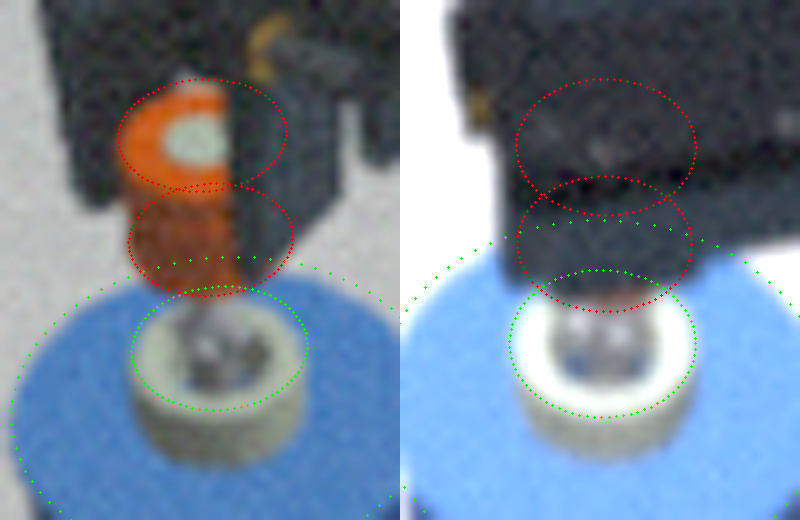

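The rings for the cap and the collar, drawn on one common axis, both match their images within about 1 mm. I'll lower onto the stud tip.

```bash
python3 -m handwheel '[[0,[0,4,0],[0,0,0]],[0,[0,4,0],[0,0,0]],[0,[0,4,0],[0,0,0]],[0,[0,3,0],[0,0,0]],[0,[0,2,0],[0,0,0]],[0,[0,2,0],[0,0,0]],[0,[0,1,0],[0,0,0]],[0,[0,1,0],[0,0,0]],[0,[0,0,0],[0,0,0]],[0,[0,0,0],[0,0,0]]]' 60
python3 look.py d4
```

```text
time_s: 27.08
ee_pos: [555.0, -12.7, 82.5]
ee_rot: [-90.0, -0.0, -19.0]
force: [-1.0, 0.0, -0.6]
gripper_width: 38.7
27.0833 [554.95049319 -12.65768509  82.47864237] [-8.99922246e+01 -1.01686325e-02 -1.90098650e+01] [-1.04926223  0.02655029 -0.55541338] 38.71894938599883
```

View pics/d4c.png

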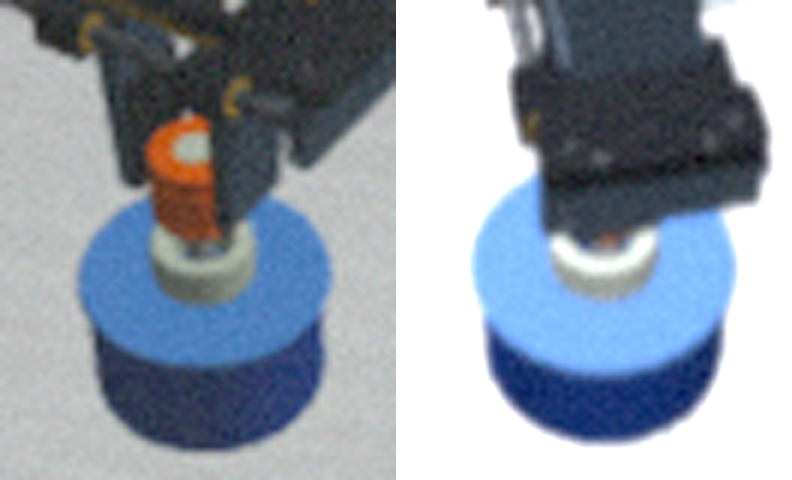

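The stud has entered the mouth without contact. Pressing toward the balls.

```bash
python3 -m handwheel '[[0,[0,1,0],[0,0,0]],[0,[0,1,0],[0,0,0]],[0,[0,1,0],[0,0,0]],[0,[0,1,0],[0,0,0]],[0,[0,1,0],[0,0,0]],[0,[0,0.5,0],[0,0,0]],[0,[0,0.5,0],[0,0,0]],[0,[0,0,0],[0,0,0]],[0,[0,0,0],[0,0,0]],[0,[0,0,0],[0,0,0]]]'
```

```text
time_s: 28.07
ee_pos: [556.0, -13.0, 77.7]
ee_rot: [-90.0, -0.2, -19.0]
force: [-0.4, -0.6, 6.9]
gripper_width: 39.3
```

```bash
python3 -m handwheel '[[0,[0,1,0],[0,0,0]],[0,[0,1,0],[0,0,0]],[0,[0,1,0],[0,0,0]],[0,[0,1,0],[0,0,0]],[0,[0,0,0],[0,0,0]],[0,[0,0,0],[0,0,0]],[0,[0,0,0],[0,0,0]],[0,[0,0,0],[0,0,0]],[0,[0,0,0],[0,0,0]],[0,[0,0,0],[0,0,0]]]'
```

```text
time_s: 28.9
ee_pos: [555.3, -12.8, 72.4]
ee_rot: [-90.0, -0.0, -19.0]
force: [3.0, -1.1, 3.3]
gripper_width: 38.8
```

Resistance dropped from 6.9 N or more to 3.3 N at z=72.4, so the lip is past the balls. On to the collar.

```bash
python3 -m handwheel '[[0,[0,1,0],[0,0,0]],[0,[0,1,0],[0,0,0]],[0,[0,1,0],[0,0,0]],[0,[0,1,0],[0,0,0]],[0,[0,1,0],[0,0,0]],[0,[0,1,0],[0,0,0]],[0,[0,0.5,0],[0,0,0]],[0,[0,0.5,0],[0,0,0]],[0,[0,0,0],[0,0,0]],[0,[0,0,0],[0,0,0]]]'
python3 look.py d5
```

```text
time_s: 29.73
ee_pos: [553.4, -12.2, 66.4]
ee_rot: [-90.0, 0.1, -19.0]
force: [-4.0, 0.8, 8.4]
gripper_width: 39.1
29.7333 [553.41245785 -12.24829366  66.36543703] [-90.00815256   0.14420598 -19.01428561] [-4.01880656  0.81109607  8.37223221] 39.14075282136044
```

View pics/d5c.png

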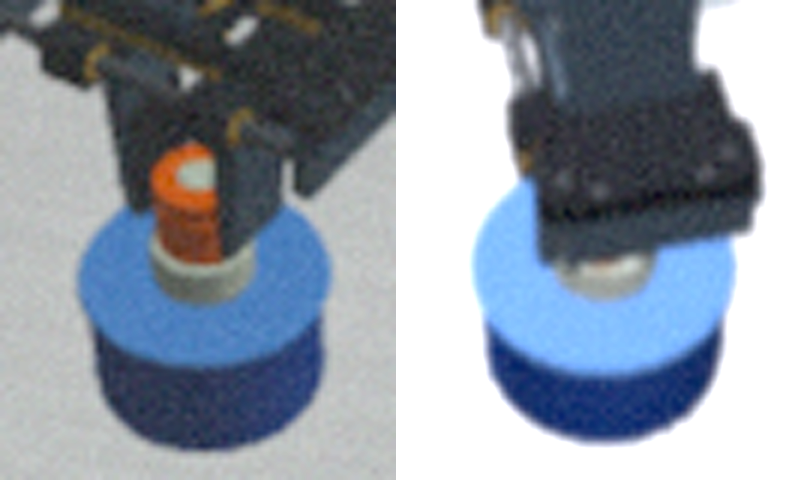

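z=66.4 is exactly the expected home height. Adding firm downward push.

```bash
python3 -m handwheel '[[0,[0,1,0],[0,0,0]],[0,[0,1,0],[0,0,0]],[0,[0,0.5,0],[0,0,0]],[0,[0,0,0],[0,0,0]],[0,[0,0,0],[0,0,0]],[0,[0,0,0],[0,0,0]],[0,[0,0,0],[0,0,0]],[0,[0,0,0],[0,0,0]],[0,[0,0,0],[0,0,0]],[0,[0,0,0],[0,0,0]]]'
python3 look.py d6
```

```text
time_s: 30.72
ee_pos: [553.5, -12.3, 66.3]
ee_rot: [-90.0, 0.1, -19.0]
force: [-8.1, 0.9, 22.3]
gripper_width: 38.7
30.7167 [553.52075896 -12.27651465  66.27905188] [-8.99902413e+01  7.32950486e-02 -1.90132073e+01] [-8.08875829  0.91677183 22.32888744] 38.708071575693644
```

View pics/d6c.png

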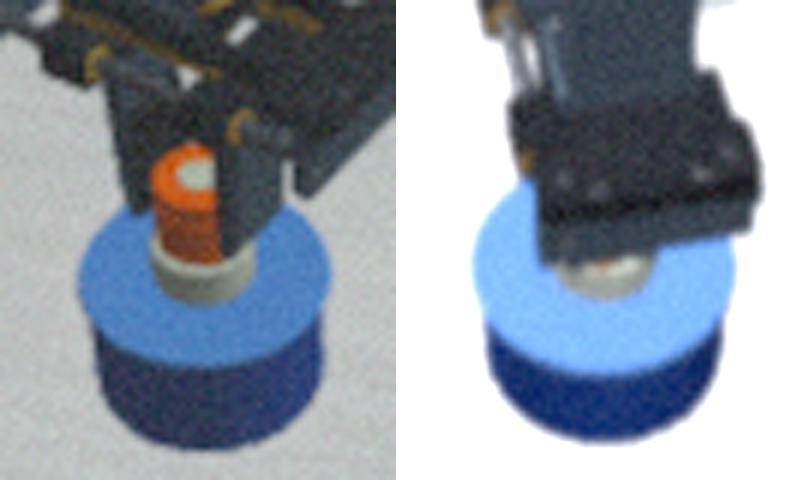

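View pics/d6scene.png

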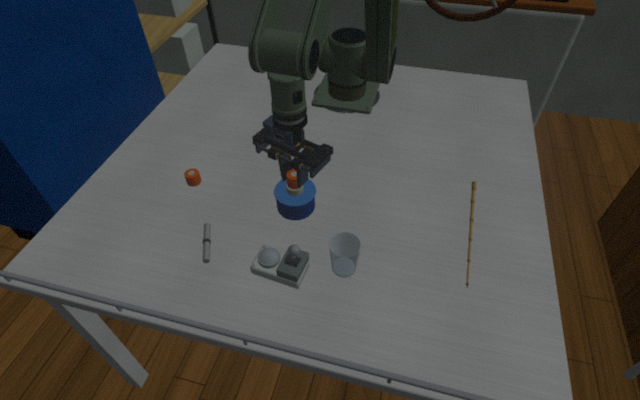

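View pics/d6w.png

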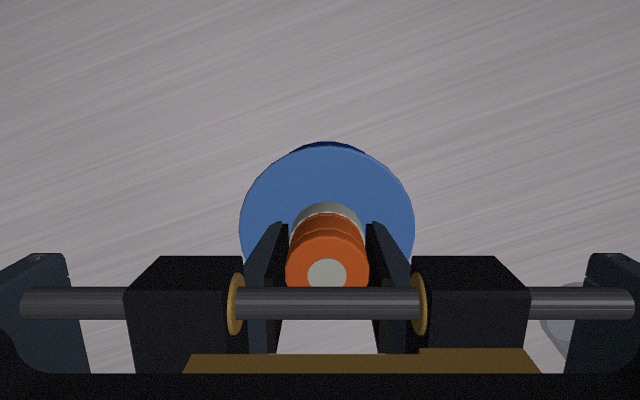

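The cap sits on the collar and hasn't slipped in the grip: its face is still at (327,272). Height stays at home with 22 N down, and the bystanders are where they were. Handing in.

```bash
python3 -c "
from h import *
print(env.job_done()); st=env.state(); print(st['time_s'],st['ee_pos'],st['force'],st['gripper_width'])"
```

```text
the job is handed in; nothing more can be done
None
the job is handed in; nothing more can be done
```

The case is closed, and I handed it in at 30.8 s with the fingers still gripping the cap and pushing it down.

- **Lid:** I set it over the stud and pressed it past the beads. It bottomed at the expected home height, and a 23 N push moved it no further. After release it looked level on the rim.
- **Cap:** I used the cap nearest the base. It went over the balls at 7 N or more, and the resistance then dropped to about 3 N, which I took as the click. It stopped at its home height (mouth about 80 mm above the shelf) and stayed there with about 22 N of push and no slip in the grip.
- **Bystanders:** the tumbler, sharpener, rod tip and bilge light looked untouched in the last scene picture. I did not zoom in on the switch.

**What did not go to plan:**
- The first grip on the lid closed on nothing. The real fingertips sit about 23 mm behind the reported tool point, so I corrected for that and gripped again.
- The cap sits about 2 mm towards the robot from the stud's axis, within its play on the stud, and the tool reads about 8 N sideways.
- No state reading was available after hand-in, so the hold over the following second was not checked.

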